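Clamp a brass pot handle in the screw jig

TASK

Push the loose brass pot handle gently along its channel until its flat end is fully home against the stop of the clamping jig. Then turn the jig's bar knob clockwise, following it down as it sinks, until the sprung foot presses the handle firmly, with about 15 N, and take care not to crush it. Let go of everything and leave the other things on the bench where they are.

Things in the scene. Friction and masses are not known exactly. Their poses are not given: they have to be found in the camera images.
- jig: Dark steel clamping jig, fixed on the bench. Origin: on the bench, straight below the vertical screw axis; x runs along the channel towards the stop, z up. Bed: x -170 to +55 mm, 64 mm wide, top 20 mm above the bench. Two guide strips (x -45 to +35 mm, 10 mm higher than the bed) form a channel 27 mm wide along y = 0.
- bridge_top (a point): Middle of the top of the jig's bridge, on the screw axis, 82 mm above the bench. The bridge spans the channel, 34 mm long (x) by 98 mm wide (y); a brass collar, 28 mm diameter, rises 5 mm above this point.
- stop: Steel stop block across the far end of the channel, 50 mm wide, 14 mm higher than the bed, fixed to the jig at its x = +30 mm. Origin: middle of the face that the handle meets, at the height of the bed's top; x points away from the handle, along the channel.
- stem: Steel screw stem through the bridge: the knob on top, a sprung foot (24 mm diameter) below. Origin: on the axis, at mid-height of the knob's bar. It goes down 4.8 mm per radian of clockwise turn and stays where left. The foot starts 8 to 17 mm above the tang; it was set by hand, differing by up to 5 mm, so contact must be felt. Its spring yields 1 mm per 6 N.
- knob_grip (a point): Middle of the knob's steel bar, on the screw axis. Bar: 60 mm long (x axis), 16 mm thick (y axis), 22 mm high. It starts 128 to 132 mm above the bench and ends 112 to 119 mm above it: 2 to 4.3 rad clockwise seen from above, up to 1.5 rad a grasp. Free, it turns at 0.12 N m (friction); each newton of the foot's pressure adds 0.0048 N m.
- handle_grip (a point): Middle, half-way up, of the brass handle's thick grip, where to hold it. The handle lies flat in the channel, its x axis pointing to the stop; 189 mm long, 0.2 to 0.34 kg. Thick grip: 22 mm wide, 18 mm high, from 59 mm ahead of this point to 44 mm behind it. The tang ahead of it is 24 mm wide, 10 mm thick. It starts 18 to 36 mm short of the stop.
- tang_end (a point): Middle of the end face of the handle's flat tang, 5 mm above its underside, 145 mm ahead of handle_grip; this face must meet the stop.
- spout_a: Brass spout casting, 115 mm long and 17 mm thick, lying on the bench beside the jig; leave it. Origin on the bench near its middle.
- spout_b: A like brass spout, lying near the other; leave it. Origin on the bench near its middle.
- flux_bowl: Small steel bowl, 90 mm across and 35 mm high, on the bench on the other side of the jig; leave it. Origin at the middle of its underside.
Mind the look-alikes: they are no part of the job. What is shaped like the part that bears handle_grip but pink is not meant.

How it is judged:
On the way, in this order (a step that is already met when the one before it is completed fails the run):
1. the handle is home against the stop, the foot still clear of it (x of tang_end in the frame of stop above -0.0025 m and contact force between stem and handle below 0.5 N), for 0.2 s.
2. the foot presses the handle firmly (contact force between stem and handle above 8 N), for 0.2 s.
At the end, for the whole second after the job is handed in: The tang's end is within 2.5 mm of the stop, and the foot presses the handle with 8 to 23 N, the screw at rest and let go (x of tang_end in the frame of stop above -0.0025 m and contact force between stem and handle between 8 and 23 N and linear speed of stem below 0.01 m/s); the robot touches nothing.
It fails at once if the handle is crushed: the foot presses it with more than 28 N (contact force between stem and handle above 28 N).
It fails at once if the handle is rammed against the stop with more than 30 N (contact force between stop and handle above 30 N).
It fails at once if a spout or the bowl is shifted by more than 20 mm (distance of any of spout_a, spout_b, flux_bowl from where it was at the start of the episode above 0.02 m).
It also fails if it takes over 72 s, if anything falls off the work surface, if the arm or the gripper's body presses on something with over 40 N, if the wrist force passes 120 N, or if a joint passes its speed limit or range.

ROBOT

A 6-joint arm with a two-finger parallel gripper is mounted at the origin on the work surface. World frame = base frame: x ahead of the robot, y to its left, z up, the work surface at z = 0. Lengths are in m, angles in rad, forces in N, time in s.
With the tool pointing down it reaches from about 0.375 to 0.925 m from the base axis. Payload 5.7 kg.
Tool frame: the origin (TCP) lies at the very end of the fingers, on their centre line; the grasp point (between the pads) lies 19 mm behind it; x points along the fingers, y is the direction in which the jaws open and shut, and the axes are right-handed (so a half turn about x gives the same grasp; the last joint's range is limited). The gripper opens to 88 mm and grips with 3 to 60 N. Pads are 20 mm wide; open, the fingers measure 115 mm over their backs; the gripper's body (75 mm by 178 mm) begins 61 mm behind the grasp point.
Start: joints at [1.014, 0.359, 1.51, -0, 1.272, -0.115], TCP at [0.257, 0.542, 0.223] pointing down, gripper open.
Joint ranges: [-2.97, 2.97], [-1.01, 2.36], [0.21, 2.38], [-0.96, 4.11], [0.2, 2.71], [-2.98, 2.98]. Speed limits (rad/s): [2.39, 2.39, 3.14, 3.14, 3.14, 3.14].

INTERFACE

Orientations are given as a unit quaternion [w, x, y, z].
In Python, from rig import observe, get_image, sign_off gives the robot as it stands.
- The arm moves only by the shell command python3 -m handwheel 'ROWS' [FORCE]. ROWS is JSON, one flat list of numbers, 7 for each row, row after row: the shift along the tool's x, y, z in m, then the turn, a rotation vector about the tool's x, y, z in degrees, then the finger opening in m, from 0 to 0.0878. In form: [x, y, z, wx, wy, wz, grip, x, y, z, wx, wy, wz, grip, ...]. A call has 1 to 20 rows; each row shifts and turns the commanded pose from where the row before left it, along the tool's axes as they then stand; what a row does not reach is not made up. A row lasts 1/12 s, in which the tool goes at most 41.7 mm and 7.16 degrees, less where a joint would pass 70% of its speed; a pose out of reach is approached as far as the arm can. A call with a gripper value outside its range is refused whole. The fingers move at their own pace and stop on an object; FORCE is the grip in N (left out, the last holds). Time passes only in rows, so rows that do not move let the fingers close. It gives the time, the measured TCP pose, the force and the opening at its end, in the units of the state.
- observe(): the state, without advancing time (a new reading comes with each control period).
- get_image(name): name is "side" or "top"; returns a dict with "img" (480x640x3 uint8, blue, green, red), "z_map" (480x640 float32, m along the optical axis (not along the pixel's ray), 0 where there is no reading), "K" (3x3 intrinsics, pixels), "world_from_camera" (4x4, takes a point from camera to world coordinates). Camera axes: x right, y down, z forward; pixel columns grow to the right and rows downward; lengths in m; the calibration is good to about 2 mm. A picture is of the moment at which its call begins.
- sign_off(): hands the job in, once; it reports no verdict.
The state is a dict: "clock": time; "joint_positions": joint angles; "qvel": joint speeds; "tau": joint torques, N m; "ee_pos": TCP position; "ee_rot": TCP orientation; "ft_force": force on the tool from outside, world axes, zero at the start; "moment": the same for the moment, N m; "gripper_width": finger opening in m.
Only numpy, scipy, OpenCV 4.12 (cv2) and the standard library are available. Lean on these libraries where they do the work, as an engineer would, in place of code of your own. Each camera call takes 0.05 s, during which the arm holds its last target. There are 200 camera calls.

## Working session

There is one attempt and no reset: what is moved stays moved. The work goes in short steps, Python scripts to look and compute and a shell command to move; the robot and the scene stay as the last step left them, time stands still between calls to the robot, and variables do not carry over. Pictures are saved under pics/ and viewed, about 8 in all and at most 12, crops included, and the job is handed in when it is done.

```bash
mkdir -p pics; ls; python3 - <<'E'
from rig import observe,get_image
import cv2,pickle
print(observe())
for n in("top","side"):
    d=get_image(n);cv2.imwrite(f"pics/{n}0.png",d["img"]);pickle.dump(d,open(f"{n}0.pkl","wb"));print(d["K"],d["world_from_camera"].round(4))
E
```

```text
pics
{'clock': 0.0, 'joint_positions': array([ 1.01390457e+00,  3.59519528e-01,  1.51141215e+00, -7.93612747e-07,
        1.27246663e+00, -1.15110987e-01]), 'qvel': array([-0.00111966, -0.00173399, -0.00037495,  0.0009156 , -0.00064663,
       -0.00163837]), 'tau': array([ 2.00038048e-03, -5.15385318e+01, -2.70721543e+01,  6.77259592e-02,
        3.50549212e-02, -1.11057884e-04]), 'ee_pos': array([0.25618644, 0.54181595, 0.22180865]), 'ee_rot': array([ 0.68971554,  0.15432308,  0.69013601, -0.15552865]), 'ft_force': array([-0.77424402,  0.12987198, -0.97167022]), 'moment': array([ 0.00299231, -0.02795448,  0.02344869]), 'gripper_width': 0.0877923886211557}
[[541.67108044   0.         314.84968022]
 [  0.         541.67108044 235.04978198]
 [  0.           0.           1.        ]] [[ 0.0291 -0.985   0.17    0.414 ]
 [-0.9995 -0.0273  0.0131  0.0424]
 [-0.0083 -0.1703 -0.9854  0.9708]
 [ 0.      0.      0.      1.    ]]
[[507.6725442    0.         318.34027162]
 [  0.         507.6725442  234.33334191]
 [  0.           0.           1.        ]] [[ 0.9472 -0.2187  0.2344  0.3508]
 [-0.3206 -0.6383  0.6998 -0.5078]
 [-0.0035 -0.738  -0.6748  0.6279]
 [ 0.      0.      0.      1.    ]]
```

View pics/top0.png

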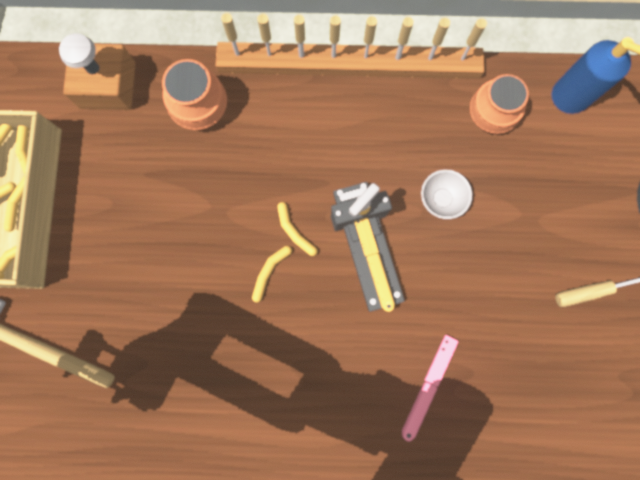

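View pics/side0.png

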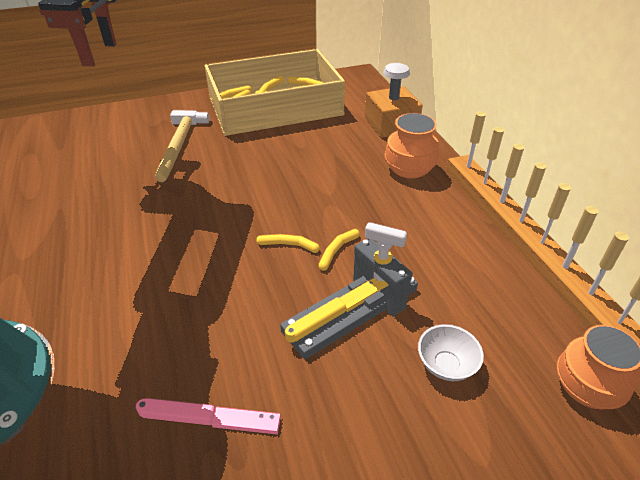

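The top view shows the jig's knob at about (364,198), the yellow handle running from (365,225) to (388,308), the bowl at (446,194) and spouts at (297,230) and (270,273). A pink look-alike lies at (430,390). The side view agrees.

```bash
cat > h.py <<'E'
import cv2,pickle,numpy as np
def world(d):
    v,u=np.mgrid[:480,:640];K=d["K"];z=d["z_map"]
    p=np.stack([(u-K[0,2])/K[0,0]*z,(v-K[1,2])/K[1,1]*z,z],-1)
    T=d["world_from_camera"];return p@T[:3,:3].T+T[:3,3]
def rect(P):
    (c,s,a)=cv2.minAreaRect((P[:,:2]*1000).astype(np.float32))
    if s[0]<s[1]:a+=90;s=s[::-1]
    return np.round(c,1),np.round(s,1),round(((a+90)%180)-90,1)
E
python3 - <<'E'
from h import *
for n in("top","side"):
    d=pickle.load(open(n+"0.pkl","rb"));W=world(d);hsv=cv2.cvtColor(d["img"],cv2.COLOR_BGR2HSV)
    ok=(d["z_map"]>0)
    roi=np.zeros((480,640),bool)
    if n=="top": roi[175:320,325:410]=1
    else: roi[215:365,275:425]=1
    y=(hsv[...,0]>18)&(hsv[...,0]<35)&(hsv[...,1]>110)&roi&ok
    num,l,st,ce=cv2.connectedComponentsWithStats(y.astype(np.uint8))
    for i in range(1,num):
        if st[i,4]>150:
            P=W[l==i];print(n,"yellow",st[i],rect(P),np.percentile(P[:,2],[5,50,95]).round(4))
            G=P[P[:,2]>.034];
            if len(G)>50:print("  grip",rect(G),len(G), "z",np.median(G[:,2]))
            if len(G)>50:
                c,s,a=rect(G);t=np.deg2rad(a);print("  range along x", ((P[:,:2]*1000-c)@[np.cos(t),np.sin(t)]).min().round(1),((P[:,:2]*1000-c)@[np.cos(t),np.sin(t)]).max().round(1))
    for lo,hi,nm in((.125,.16,"knob"),(.076,.095,"bridge"),(.015,.026,"bed")):
        P=W[roi&ok&(W[...,2]>lo)&(W[...,2]<hi)&(~y)]
        if len(P)>20:print(n,nm,len(P),rect(P),"z",np.percentile(P[:,2],[10,50,90]).round(4))
E
```

```text
top yellow [355 219  39  93 403] (array([527.5, -52.1]), array([167.3,  26.8]), 18.3) [0.0207 0.0343 0.0395]
  grip (array([520.3, -52.5]), array([153.5,  21.9]), 17.8) 207 z 0.037009251440680346
  range along x -76.7 90.5
top knob 405 (array([616.7, -21.5]), array([60.1, 16.3]), -40.4) z [0.137  0.1409 0.1431]
top bridge 852 (array([617.3, -21.8]), array([98.9, 34.9]), -72.3) z [0.08   0.0824 0.0852]
top bed 1995 (array([562.3, -43.4]), array([231.7,  95. ]), 24.2) z [0.0181 0.0205 0.023 ]
side yellow [319 229  41  42 524] (array([586.8,  96.6]), array([125.6,  36. ]), 35.5) [0.0053 0.0145 0.0174]
side yellow [275 234  45  19 428] (array([527.1, 132.8]), array([84.9, 39.6]), -35.7) [0.0048 0.0138 0.0174]
side yellow [ 285  278  104   65 1709] (array([533.7, -48.1]), array([186.5,  44.6]), 11.1) [0.0252 0.032  0.0388]
  grip (array([525.4, -55.8]), array([166.2,  31.8]), 10.8) 782 z 0.03746409818434515
  range along x -83.6 102.9
side knob 588 (array([615.2, -23.8]), array([60.2, 18.2]), -40.3) z [0.128  0.1383 0.1413]
side bridge 937 (array([614.8, -23.9]), array([98.6, 35. ]), -71.5) z [0.0788 0.0816 0.0841]
side bed 2053 (array([557.7, -55.4]), array([211.9, 174.2]), -26.3) z [0.0178 0.0198 0.0221]
```

```bash
cat >> h.py <<'E'
def delta(x,y,z,yaw):
    "shift in tool axes (before turning) and turn about tool x (deg) to TCP x,y,z with tool y at yaw (mod 180); also levelling turns"
    from rig import observe
    from scipy.spatial.transform import Rotation as Ro
    o=observe();R=Ro.from_quat(o["ee_rot"],scalar_first=True).as_matrix()
    ya=np.rad2deg(np.arctan2(R[1,1],R[0,1]));t=((yaw-ya+90)%180)-90
    print("clock",round(o["clock"],2),"pos",o["ee_pos"].round(4),"tool y yaw",ya.round(2),"tilt",R[2].round(4),"j",o["joint_positions"].round(2))
    print("shift",(R.T@(np.array([x,y,z])-o["ee_pos"])).round(4),"turn about tool x",round(-t,2),"F",o["ft_force"].round(2),"M",o["moment"].round(3),"w",round(o["gripper_width"],4))
def jig(x,y=0,o=(.616,-.0228),a=18.0):
    c,s=np.cos(np.deg2rad(a)),np.sin(np.deg2rad(a));return o[0]+c*x-s*y,o[1]+s*x+c*y
E
python3 - <<'E'
from h import *
x,y=jig(-.140);print(x,y);delta(x,y,.15,108)
# handle edges in jig frame from both views, via looser mask and z-range
for n in("top","side"):
    d=pickle.load(open(n+"0.pkl","rb"));W=world(d);hsv=cv2.cvtColor(d["img"],cv2.COLOR_BGR2HSV)
    J=(W[...,:2]-[.616,-.0228])@np.array([[np.cos(.3142),-np.sin(.3142)],[np.sin(.3142),np.cos(.3142)]])
    m=(hsv[...,1]>90)&(hsv[...,0]>16)&(hsv[...,0]<36)&(abs(J[...,1])<.03)&(J[...,0]<-.02)&(J[...,0]>-.22)&(W[...,2]>.023)
    for a in np.arange(-.2,-.02,.02):
        q=m&(J[...,0]>=a)&(J[...,0]<a+.02)
        if q.sum():print(n,round(a,2),q.sum(),"y",J[q][:,1].min().round(4),J[q][:,1].max().round(4),"z",np.median(W[q][:,2]).round(4),"xmin",J[q][:,0].min().round(4))
    b=(abs(J[...,1])<.028)&(J[...,0]<-.02)&(J[...,0]>-.22)&(W[...,2]>.016); print("bed rear",np.percentile(J[b][:,0],[0,1]))
E
```

```text
0.4828520877186785 -0.06606237921249264
clock 0.1 pos [0.2562 0.5419 0.2219] tool y yaw 64.69 tilt [-1.0e+00 -1.6e-03 -2.0e-04] j [ 1.01  0.36  1.51 -0.    1.27 -0.12]
shift [ 0.0726 -0.4526  0.4648] turn about tool x -43.31 F [ 0.98  0.72 -0.28] M [ 0.007 -0.    -0.019] w 0.0876
top -0.18 103 y -0.0095 0.0127 z 0.0383 xmin -0.1769
top -0.16 156 y -0.013 0.0126 z 0.0376 xmin -0.16
top -0.14 154 y -0.0127 0.0126 z 0.0379 xmin -0.1399
top -0.12 153 y -0.0095 0.0123 z 0.0376 xmin -0.12
top -0.1 150 y -0.0127 0.0125 z 0.0381 xmin -0.0999
top -0.08 150 y -0.0124 0.0135 z 0.0307 xmin -0.0799
top -0.06 162 y -0.0142 0.0135 z 0.0305 xmin -0.06
top -0.04 161 y -0.013 0.0133 z 0.0304 xmin -0.04
bed rear [-0.17689125 -0.17153331]
side -0.2 1 y -0.001 -0.001 z 0.0311 xmin -0.1803
side -0.18 212 y -0.0117 0.0114 z 0.0362 xmin -0.1796
side -0.16 221 y -0.012 0.0105 z 0.0371 xmin -0.1599
side -0.14 215 y -0.0118 0.0107 z 0.0369 xmin -0.1398
side -0.12 207 y -0.0119 0.0103 z 0.037 xmin -0.12
side -0.1 194 y -0.0121 0.0115 z 0.0371 xmin -0.0997
side -0.08 152 y -0.0122 0.0117 z 0.0296 xmin -0.08
side -0.06 178 y -0.0126 0.0158 z 0.0294 xmin -0.0599
side -0.04 160 y -0.0123 0.0145 z 0.0297 xmin -0.0398
bed rear [-0.1803233  -0.17742791]
```

```bash
python3 -m handwheel '[0.004,-0.0283,0.029,0,0,0,0.0878, 0.004,-0.0283,0.029,0,0,0,0.0878, 0.004,-0.0283,0.029,0,0,0,0.0878, 0.004,-0.0283,0.029,0,0,0,0.0878, 0.004,-0.0283,0.029,0,0,0,0.0878, 0.004,-0.0283,0.029,0,0,0,0.0878, 0.004,-0.0283,0.029,0,0,0,0.0878, 0.004,-0.0283,0.029,0,0,0,0.0878, 0.004,-0.0283,0.029,0,0,0,0.0878, 0.004,-0.0283,0.029,0,0,0,0.0878, 0.004,-0.0283,0.029,0,0,0,0.0878, 0.004,-0.0283,0.029,0,0,0,0.0878, 0.004,-0.0283,0.029,0,0,0,0.0878, 0.004,-0.0283,0.029,0,0,0,0.0878, 0.004,-0.0283,0.029,0,0,0,0.0878, 0.004,-0.0283,0.029,0,0,0,0.0878]' 10
python3 -m handwheel '[0,0,0,-6.2,0,0,0.06, 0,0,0,-6.2,0,0,0.06, 0,0,0,-6.2,0,0,0.06, 0,0,0,-6.2,0,0,0.06, 0,0,0,-6.2,0,0,0.06, 0,0,0,-6.2,0,0,0.06, 0,0,0,-6.1,0,0,0.06, 0,0,0,0,0,0,0.06, 0,0,0,0,0,0,0.06]'
python3 -c "
from h import *
x,y=jig(-.140);delta(x,y,.026,108)"
```

```text
clock: 1.43
ee_pos: [0.4824, -0.0674, 0.1583]
ee_rot: [0.69, 0.155, 0.69, -0.155]
ft_force: [1.1, 1.0, -0.5]
gripper_width: 0.0877
clock: 2.18
ee_pos: [0.4822, -0.0653, 0.1585]
ee_rot: [0.698, -0.109, 0.699, 0.109]
ft_force: [0.4, 0.3, -0.0]
gripper_width: 0.0601
clock 2.18 pos [ 0.4822 -0.0653  0.1585] tool y yaw 107.81 tilt [-1.e+00  2.e-04 -5.e-04] j [-0.28  0.27  1.83 -0.    1.04 -2.16]
shift [ 0.1325 -0.001   0.0005] turn about tool x -0.19 F [ 0.44  0.25 -0.02] M [0.105 0.016 0.009] w 0.0601
```

```bash
python3 -m handwheel '[0.033,-0.0005,0,0,0,0,0.06, 0.033,-0.0005,0,0,0,0,0.06, 0.033,0,0,0,0,0,0.06, 0.02,0,0,0,0,0,0.06, 0.0135,0,0,0,0,0,0.06, 0,0,0,0,0,0,0.06, 0,0,0,0,0,0,0.05, 0,0,0,0,0,0,0.04, 0,0,0,0,0,0,0.03]' 8
python3 -m handwheel '[0,0,0,0,0,0,0.01, 0,0,0,0,0,0,0.01, 0,0,0,0,0,0,0.01, 0,0,0,0,0,0,0.01, 0,0,0,0,0,0,0.01, 0,0,0,0,0,0,0.01]' 8
python3 -c "
from h import *
x,y=jig(-.140);delta(x,y,.026,108)"
```

```text
clock: 2.93
ee_pos: [0.4837, -0.0666, 0.0273]
ee_rot: [0.699, -0.111, 0.698, 0.11]
ft_force: [-0.2, 0.2, -0.1]
gripper_width: 0.0434
clock: 3.43
ee_pos: [0.483, -0.0663, 0.0267]
ee_rot: [0.699, -0.111, 0.698, 0.11]
ft_force: [-1.1, 0.2, 5.9]
gripper_width: 0.022
clock 3.43 pos [ 0.483  -0.0663  0.0267] tool y yaw 107.99 tilt [-1.e+00 -5.e-04  6.e-04] j [-0.28  0.48  1.94 -0.    0.72 -2.16]
shift [ 0.0007  0.0003 -0.0001] turn about tool x -0.01 F [-1.11  0.21  5.85] M [0.245 0.104 0.105] w 0.022
```

```bash
python3 -m handwheel '[0,0,0.002,0,0,0,0.01, 0,0,0.002,0,0,0,0.01, 0,0,0.002,0,0,0,0.01, 0,0,0.002,0,0,0,0.01, 0,0,0.002,0,0,0,0.01, 0,0,0.002,0,0,0,0.01, 0,0,0.001,0,0,0,0.01, 0,0,0.001,0,0,0,0.01,0,0,0,0,0,0,0.01]' 
python3 -m handwheel '[0,0,0.001,0,0,0,0.01,0,0,0,0,0,0,0.01]'
python3 -m handwheel '[0,0,0.001,0,0,0,0.01,0,0,0,0,0,0,0.01]'
python3 -c "
from h import *
from rig import get_image
x,y=jig(-.140);delta(x,y,.026,108)
"
```

```text
clock: 4.18
ee_pos: [0.494, -0.0619, 0.0264]
ee_rot: [0.697, -0.111, 0.7, 0.111]
ft_force: [-5.2, -1.0, 8.6]
gripper_width: 0.022
clock: 4.35
ee_pos: [0.4949, -0.0616, 0.0264]
ee_rot: [0.697, -0.111, 0.7, 0.111]
ft_force: [-5.7, -2.0, 8.6]
gripper_width: 0.0218
clock: 4.52
ee_pos: [0.4959, -0.0613, 0.0264]
ee_rot: [0.697, -0.111, 0.7, 0.111]
ft_force: [-4.8, -2.0, 8.8]
gripper_width: 0.0218
clock 4.52 pos [ 0.4959 -0.0613  0.0264] tool y yaw 108.02 tilt [-1.      0.001  -0.0033] j [-0.26  0.49  1.91 -0.    0.74 -2.14]
shift [ 0.0004 -0.0005 -0.0138] turn about tool x 0.02 F [-4.82 -2.02  8.78] M [-0.219  0.979  0.003] w 0.0218
```

```bash
for i in 1; do
python3 -m handwheel '[0,0,0.001,0,0,0,0.01,0,0,0,0,0,0,0.01]'
python3 -m handwheel '[0,0,0.001,0,0,0,0.01,0,0,0,0,0,0,0.01]'
python3 -m handwheel '[0,0,0.001,0,0,0,0.01,0,0,0,0,0,0,0.01]'; done
```

```text
clock: 4.68
ee_pos: [0.4969, -0.061, 0.0264]
ee_rot: [0.697, -0.111, 0.7, 0.111]
ft_force: [-4.6, -1.7, 7.6]
gripper_width: 0.0223
clock: 4.85
ee_pos: [0.4978, -0.0607, 0.0264]
ee_rot: [0.697, -0.111, 0.7, 0.111]
ft_force: [-5.2, -1.0, 8.2]
gripper_width: 0.0218
clock: 5.02
ee_pos: [0.4988, -0.0604, 0.0264]
ee_rot: [0.697, -0.11, 0.7, 0.111]
ft_force: [-5.0, -1.0, 9.2]
gripper_width: 0.0219
```

```bash
cat >> h.py <<'E'
def handle(tag):
    from rig import get_image
    for n in("top","side"):
        d=get_image(n);cv2.imwrite(f"pics/{n}{tag}.png",d["img"]);pickle.dump(d,open(f"{n}{tag}.pkl","wb"));hres(n,tag)
def hres(n,tag):
    d=pickle.load(open(f"{n}{tag}.pkl","rb"));W=world(d);hsv=cv2.cvtColor(d["img"],cv2.COLOR_BGR2HSV)
    J=(W[...,:2]-[.616,-.0228])@np.array([[np.cos(.3142),-np.sin(.3142)],[np.sin(.3142),np.cos(.3142)]])
    m=(hsv[...,1]>90)&(hsv[...,0]>16)&(hsv[...,0]<36)&(abs(J[...,1])<.03)&(J[...,0]<-.02)&(J[...,0]>-.22)&(W[...,2]>.023)
    hi=m&(W[...,2]>.034);lo=m&(W[...,2]<.033)&(J[...,0]>-.13)
    print(n,"rear",np.sort(J[m][:,0])[[0,3,8]].round(4),"shoulder: grip max",np.sort(J[hi][:,0])[[-8,-3]].round(4),"tang min",np.sort(J[lo][:,0])[[2,8]].round(4))
E
python3 -c "
from h import *
hres('top','0');hres('side','0');handle('1')"
```

```text
top rear [-0.1769 -0.1759 -0.1748] shoulder: grip max [-0.0749 -0.0331] tang min [-0.1239 -0.1042]
side rear [-0.1803 -0.1794 -0.1791] shoulder: grip max [-0.0786 -0.0774] tang min [-0.1285 -0.1257]
top rear [-0.1609 -0.1599 -0.1589] shoulder: grip max [-0.154  -0.1531] tang min [-0.0287 -0.025 ]Traceback (most recent call last):
  File "<string>", line 3, in <module>
    hres('top','0');hres('side','0');handle('1')
                                     ~~~~~~^^^^^
  File "h.py", line 23, in handle
    d=get_image(n);cv2.imwrite(f"pics/{n}{tag}.png",d["img"]);pickle.dump(d,open(f"{n}{tag}.pkl","wb"));hres(n,tag)
                                                                                                        ~~~~^^^^^^^
  File "h.py", line 29, in hres
    print(n,"rear",np.sort(J[m][:,0])[[0,3,8]].round(4),"shoulder: grip max",np.sort(J[hi][:,0])[[-8,-3]].round(4),"tang min",np.sort(J[lo][:,0])[[2,8]].round(4))
                                                                                                                              ~~~~~~~~~~~~~~~~~~~^^^^^^^
IndexError: index 2 is out of bounds for axis 0 with size 0
```

View pics/side1.png

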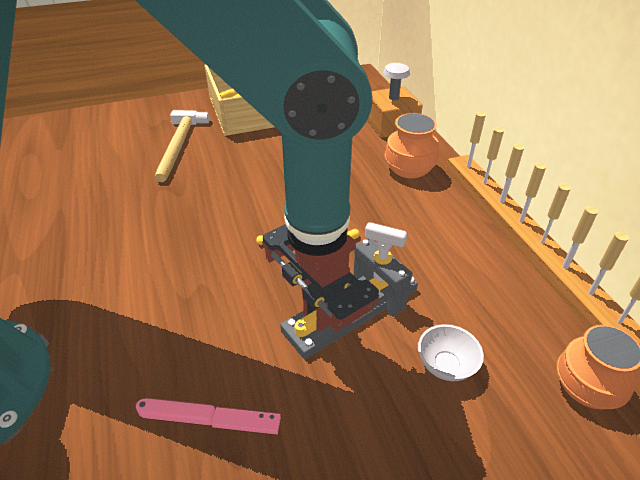

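The side view shows the gripper at (330,285) holding the handle. Its rear end, at about (302,325), has moved forward with the tool, by about 16 mm. I'll keep pushing in 1 mm steps until the force rises.

```bash

python3 -m handwheel '[0,0,0.001,0,0,0,0.01,0,0,0,0,0,0,0.01]'|sed -n '2p;4p'
python3 -m handwheel '[0,0,0.001,0,0,0,0.01,0,0,0,0,0,0,0.01]'|sed -n '2p;4p'
python3 -m handwheel '[0,0,0.001,0,0,0,0.01,0,0,0,0,0,0,0.01]'|sed -n '2p;4p'
```

```text
ee_pos: [0.4997, -0.0601, 0.0264]
ft_force: [-4.4, -0.8, 8.2]
ee_pos: [0.5007, -0.0598, 0.0264]
ft_force: [-4.1, -0.9, 7.7]
ee_pos: [0.5017, -0.0595, 0.0264]
ft_force: [-5.5, -1.3, 7.6]
```

```bash

python3 -m handwheel '[0,0,0.001,0,0,0,0.01,0,0,0,0,0,0,0.01]'|sed -n '2p;4p'
python3 -m handwheel '[0,0,0.001,0,0,0,0.01,0,0,0,0,0,0,0.01]'|sed -n '2p;4p'
python3 -c "
from rig import observe
print(observe()['gripper_width'])
from h import *
try: handle('2')
except Exception as e: print(e)"
```

```text
ee_pos: [0.5025, -0.0592, 0.0263]
ft_force: [-5.6, -1.2, 8.0]
ee_pos: [0.5028, -0.0591, 0.0262]
ft_force: [-7.2, -3.7, 7.6]
0.0216275753544896
index 8 is out of bounds for axis 0 with size 4
```

```bash

python3 -m handwheel '[0,0,0.001,0,0,0,0.01,0,0,0,0,0,0,0.01]'|sed -n '2p;4p'
python3 -m handwheel '[0,0,0.001,0,0,0,0.01,0,0,0,0,0,0,0.01,0,0,0,0,0,0,0.01]'|sed -n '2p;4p'
```

```text
ee_pos: [0.5033, -0.0589, 0.0261]
ft_force: [-7.7, -4.1, 6.7]
ee_pos: [0.5039, -0.0587, 0.0259]
ft_force: [-7.5, -5.2, 6.1]
```

```bash

python3 -m handwheel '[0,0,0,0,0,0,0.06,0,0,0,0,0,0,0.06,0,0,0,0,0,0,0.06,0,0,0,0,0,0,0.06,-0.04,0,0,0,0,0,0.06,-0.04,0,0,0,0,0,0.06,-0.04,0,0,0,0,0,0.08,-0.04,0,0,0,0,0,0.08,0,0,-0.03,0,0,0,0.08,0,0,-0.03,0,0,0,0.08,0,0,0,0,0,0,0.08,0,0,0,0,0,0,0.08]'
python3 -c "
from h import *
try: handle('3')
except Exception as e: print(e)
d=pickle.load(open('top3.pkl','rb'))
cv2.imwrite('pics/c3.png',cv2.resize(np.hstack([d['img'][170:330,300:430],cv2.imread('pics/side3.png')[210:370,280:440]]),None,fx=2.7,fy=2.7))"
```

```text
clock: 7.42
ee_pos: [0.4494, -0.0768, 0.1864]
ee_rot: [0.699, -0.11, 0.698, 0.11]
ft_force: [0.5, 0.5, -0.2]
gripper_width: 0.0799
top rear [-0.1546 -0.1364 -0.1355] shoulder: grip max [-0.0478 -0.0308] tang min [-0.1231 -0.0962]
side rear [-0.1983 -0.1977 -0.1594] shoulder: grip max [-0.059 -0.058] tang min [-0.1285 -0.1258]
```

View pics/c3.png

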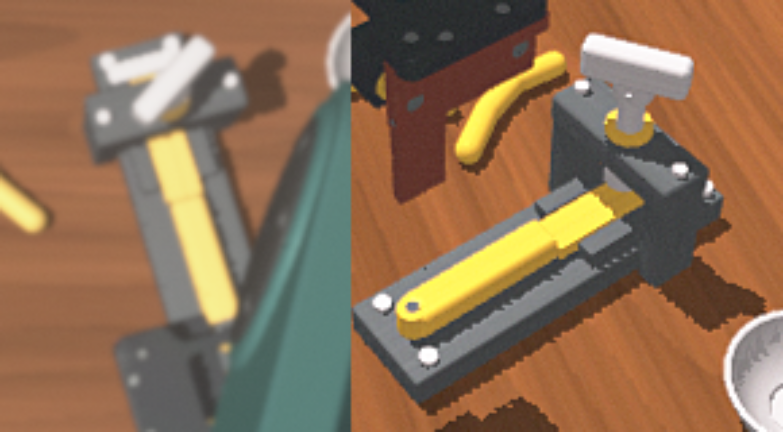

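The handle sits straight in the channel, with its rear end at crop pixel (410,310). Both views put it about 20 mm further on, near home. I'll confirm with a gentle push from behind using closed fingers.

```bash
python3 -c "
from h import *
x,y=jig(-.185);delta(x,y,.027,108)"
```

```text
clock 7.52 pos [ 0.4513 -0.0769  0.1863] tool y yaw 107.97 tilt [-1.0e+00 -5.0e-04  1.1e-03] j [-0.32  0.19  1.85  0.    1.09 -2.2 ]
shift [ 0.1593  0.0006 -0.0118] turn about tool x -0.03 F [ 0.01  0.29 -0.54] M [0.03  0.046 0.043] w 0.08
```

```bash
python3 -m handwheel '[0,0,-0.012,0,0,0,0,0,0,0,0,0,0,0,0,0,0,0,0,0,0,0.04,0,0,0,0,0,0,0.04,0,0,0,0,0,0,0.04,0,0,0,0,0,0,0.03,0,0,0,0,0,0,0.009,0,0,0,0,0,0,0,0,0,0,0,0,0,0,0,0,0,0,0]'
python3 -m handwheel '[0,0,0.002,0,0,0,0,0,0,0.001,0,0,0,0,0,0,0,0,0,0,0]'|sed -n '2p;4p'
python3 -m handwheel '[0,0,0.002,0,0,0,0,0,0,0.001,0,0,0,0,0,0,0,0,0,0,0]'|sed -n '2p;4p'
```

```text
ee_pos: [0.4542, -0.0757, 0.1859]
ft_force: [-0.3, -0.1, -0.0]
ee_pos: [0.4565, -0.0749, 0.1861]
ft_force: [1.0, 0.2, 0.1]invalid input at $: expected a multiple of 7 numbers
```

The first call was refused because of a miscount, and only the two small steps were executed. They were in free air, so no harm was done.

```bash
python3 -m handwheel '[0,0,-0.018,0,0,0,0, 0,0,0,0,0,0,0, 0,0,0,0,0,0,0, 0.04,0,0,0,0,0,0, 0.04,0,0,0,0,0,0, 0.04,0,0,0,0,0,0, 0.03,0,0,0,0,0,0, 0.009,0,0,0,0,0,0, 0,0,0,0,0,0,0, 0,0,0,0,0,0,0]'
python3 -m handwheel '[0,0,0.002,0,0,0,0, 0,0,0.001,0,0,0,0, 0,0,0,0,0,0,0]'|sed -n '2p;4p'
python3 -m handwheel '[0,0,0.002,0,0,0,0, 0,0,0.001,0,0,0,0, 0,0,0,0,0,0,0]'|sed -n '2p;4p'
```

```text
clock: 8.85
ee_pos: [0.4396, -0.0806, 0.0275]
ee_rot: [0.698, -0.111, 0.698, 0.111]
ft_force: [0.3, 0.3, 0.3]
gripper_width: 0.0007
ee_pos: [0.4436, -0.0801, 0.0287]
ft_force: [0.1, -0.3, -0.5]
ee_pos: [0.4453, -0.0788, 0.0277]
ft_force: [0.2, -0.5, -0.3]
```

```bash
python3 -m handwheel '[0,0,0.002,0,0,0,0, 0,0,0.002,0,0,0,0, 0,0,0.002,0,0,0,0, 0,0,0.001,0,0,0,0, 0,0,0,0,0,0,0]'|sed -n '2p;4p'
python3 -m handwheel '[0,0,0.001,0,0,0,0, 0,0,0,0,0,0,0]'|sed -n '2p;4p'
python3 -m handwheel '[0,0,0.001,0,0,0,0, 0,0,0,0,0,0,0]'|sed -n '2p;4p'
python3 -m handwheel '[0,0,0.001,0,0,0,0, 0,0,0,0,0,0,0]'|sed -n '2p;4p'
```

```text
ee_pos: [0.4517, -0.0765, 0.0271]
ft_force: [-0.2, -0.1, 0.1]
ee_pos: [0.4523, -0.0762, 0.0271]
ft_force: [-1.0, 0.4, 0.0]
ee_pos: [0.4533, -0.0759, 0.0272]
ft_force: [-0.2, -0.4, 0.0]
ee_pos: [0.4543, -0.0756, 0.0272]
ft_force: [0.2, 0.2, -0.6]
```

```bash

for i in a; do python3 -m handwheel '[0,0,0.001,0,0,0,0, 0,0,0,0,0,0,0]'|sed -n '2p;4p'
python3 -m handwheel '[0,0,0.001,0,0,0,0, 0,0,0,0,0,0,0]'|sed -n '2p;4p'
python3 -m handwheel '[0,0,0.001,0,0,0,0, 0,0,0,0,0,0,0]'|sed -n '2p;4p'
python3 -m handwheel '[0,0,0.001,0,0,0,0, 0,0,0,0,0,0,0]'|sed -n '2p;4p';done
```

```text
ee_pos: [0.4546, -0.0753, 0.0271]
ft_force: [-0.7, -1.1, 0.1]
ee_pos: [0.4548, -0.075, 0.027]
ft_force: [-4.2, -3.3, 1.6]
ee_pos: [0.4548, -0.0747, 0.0269]
ft_force: [-6.0, -4.2, 3.8]
ee_pos: [0.4548, -0.0744, 0.0269]
ft_force: [-7.7, -6.2, 6.2]
```

```bash

python3 -m handwheel '[0,0,0.001,0,0,0,0, 0,0,0.001,0,0,0,0, 0,0,0,0,0,0,0]'|sed -n '2p;4p'
python3 -m handwheel '[0,0,-0.02,0,0,0,0, -0.04,0,0,0,0,0,0.03, -0.04,0,0,0,0,0,0.06, -0.04,0,0,0,0,0,0.06, -0.03,0,0,0,0,0,0.06, 0,0,0,0,0,0,0.06,0,0,0,0,0,0,0.06]'
python3 -c "
from h import *
delta(.616,-.0228,.160,49.6)"
```

```text
ee_pos: [0.4548, -0.074, 0.0268]
ft_force: [-12.3, -8.7, 9.3]
clock: 11.77
ee_pos: [0.4426, -0.0803, 0.179]
ee_rot: [0.7, -0.111, 0.697, 0.11]
ft_force: [0.3, 1.1, -0.4]
gripper_width: 0.0371
clock 11.77 pos [ 0.4426 -0.0803  0.179 ] tool y yaw 107.99 tilt [-1.     -0.0032  0.0044] j [-0.33  0.19  1.88  0.    1.07 -2.22]
shift [0.0198 0.0012 0.1826] turn about tool x 58.39 F [ 0.33  1.13 -0.45] M [ 0.09  -0.04   0.029] w 0.0371
```

```bash

python3 -m handwheel '[0,0,0.037,0,0,0,0.085, 0,0,0.037,0,0,0,0.085, 0,0,0.037,0,0,0,0.085, 0,0,0.037,0,0,0,0.085, 0,0.0012,0.0346,0,0,0,0.085, 0,0,0,6.5,0,0,0.085, 0,0,0,6.5,0,0,0.085, 0,0,0,6.5,0,0,0.085, 0,0,0,6.5,0,0,0.085, 0,0,0,6.5,0,0,0.085, 0,0,0,6.5,0,0,0.085, 0,0,0,6.5,0,0,0.085, 0,0,0,6.5,0,0,0.085, 0,0,0,6.4,0,0,0.085, 0,0,0,0,0,0,0.085, 0,0,0,0,0,0,0.06]' 25
python3 -c "
from h import *
delta(.616,-.0228,.110,49.6)"
```

```text
clock: 13.1
ee_pos: [0.6132, -0.0221, 0.1752]
ee_rot: [0.663, 0.243, 0.665, -0.243]
ft_force: [0.4, -0.0, -0.5]
gripper_width: 0.0811
clock 13.1 pos [ 0.6132 -0.0221  0.1752] tool y yaw 49.78 tilt [-1.     -0.0016 -0.0026] j [-0.15  0.42  1.53  0.    1.19 -1.02]
shift [0.0652 0.0014 0.0028] turn about tool x 0.18 F [ 0.38 -0.05 -0.52] M [-0.058  0.017  0.048] w 0.0811
```

```bash

python3 -m handwheel '[0.03,0.0014,0.0028,0,0,0,0.05, 0.025,0,0,0,0,0,0.05, 0.0095,0,0,0,0,0,0.05, 0,0,0,0,0,0,0.04, 0,0,0,0,0,0,0.03, 0,0,0,0,0,0,0.03, 0,0,0,0,0,0,0.03]' 25
python3 -c "
from h import *
delta(.616,-.0228,.110,49.6)"
python3 -m handwheel '[0,0,0,0,0,0,0.02, 0,0,0,0,0,0,0.01, 0,0,0,0,0,0,0.005, 0,0,0,0,0,0,0.005, 0,0,0,0,0,0,0.005, 0,0,0,0,0,0,0.005]' 25
python3 -c "
from h import *
delta(.616,-.0228,.110,49.6)"
```

```text
clock: 13.68
ee_pos: [0.6183, -0.0233, 0.1141]
ee_rot: [0.665, 0.244, 0.663, -0.244]
ft_force: [1.2, 0.5, -0.6]
gripper_width: 0.035
clock 13.68 pos [ 0.6183 -0.0233  0.1141] tool y yaw 49.62 tilt [-1.      0.0013  0.0022] j [-0.15  0.49  1.59 -0.    1.06 -1.02]
shift [ 0.0041 -0.0012 -0.0021] turn about tool x 0.02 F [ 1.18  0.51 -0.61] M [ 0.047 -0.01   0.012] w 0.035
clock: 14.18
ee_pos: [0.6177, -0.0236, 0.1137]
ee_rot: [0.664, 0.244, 0.663, -0.244]
ft_force: [-1.1, -1.4, 6.0]
gripper_width: 0.0229
clock 14.18 pos [ 0.6177 -0.0236  0.1137] tool y yaw 49.6 tilt [-1.0e+00  2.0e-04  1.6e-03] j [-0.15  0.49  1.59 -0.    1.06 -1.01]
shift [ 0.0037 -0.0005 -0.0018] turn about tool x -0.0 F [-1.1  -1.43  6.01] M [-0.367  0.297  0.012] w 0.0229
```

```bash

python3 -m handwheel '[0,0,0,0,0,0,0.005, 0,0,0,0,0,0,0.005, 0,0,0,0,0,0,0.005, 0,0,0,0,0,0,0.005]' 25
python3 -c "
from h import *
from rig import get_image
delta(.616,-.0228,.110,49.6)
d=get_image('side');cv2.imwrite('pics/s4.png',cv2.resize(d['img'][190:310,320:480],None,fx=4,fy=4))"
```

```text
clock: 14.52
ee_pos: [0.6177, -0.0235, 0.1137]
ee_rot: [0.664, 0.244, 0.663, -0.244]
ft_force: [-1.2, -1.2, 6.4]
gripper_width: 0.0223
clock 14.52 pos [ 0.6177 -0.0235  0.1137] tool y yaw 49.6 tilt [-1.0e+00  2.0e-04  1.6e-03] j [-0.15  0.49  1.59 -0.    1.06 -1.01]
shift [ 0.0037 -0.0005 -0.0018] turn about tool x -0.0 F [-1.25 -1.18  6.38] M [-0.305  0.339  0.108] w 0.0223
```

View pics/s4.png

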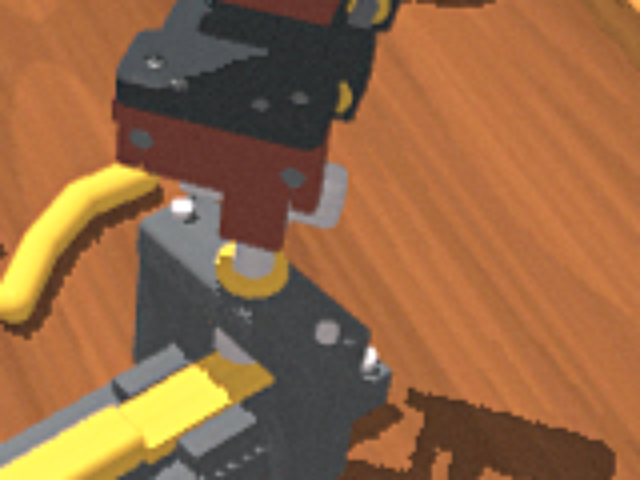

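The crop shows the fingers at about (255,215) astride the bar, whose right end shows at (330,195). The jaws stopped at 22 mm and not at 16 mm, so I'll check the bar's yaw and thickness in the stored and new depth maps.

```bash
python3 -c "
from h import *
from rig import get_image
for n in ('top3','side3'):
    d=pickle.load(open(n+'.pkl','rb'));W=world(d)
    near=(np.hypot(W[...,0]-.616,W[...,1]+.0228)<.04)&(d['z_map']>0)
    for lo,hi in((.135,.16),(.12,.16),(.112,.119),(.104,.112),(.09,.104)):
        P=W[near&(W[...,2]>lo)&(W[...,2]<hi)]
        if len(P)>8: print(n,lo,len(P),rect(P))
t=get_image('top');cv2.imwrite('pics/t5.png',cv2.resize(t['img'][150:250,310:430],None,fx=5,fy=5))
"
```

```text
top3 0.135 376 (array([616.4, -21.3]), array([59.6, 16.3]), -39.9)
top3 0.12 416 (array([616.1, -21.5]), array([59.9, 20.4]), -44.5)
top3 0.112 13 (array([616.7, -22.2]), array([22.7, 10.2]), 28.7)
side3 0.135 384 (array([614.7, -24.2]), array([60.1, 17.3]), -37.7)
side3 0.12 668 (array([614.8, -24.2]), array([60.1, 17.8]), -40.3)
side3 0.112 70 (array([612.1, -30.4]), array([22.2, 10. ]), -28.4)
side3 0.104 17 (array([611.2, -30.2]), array([16.2,  5.2]), -29.4)
side3 0.09 69 (array([613.3, -27.2]), array([15.2,  7.4]), -30.4)
```

View pics/t5.png

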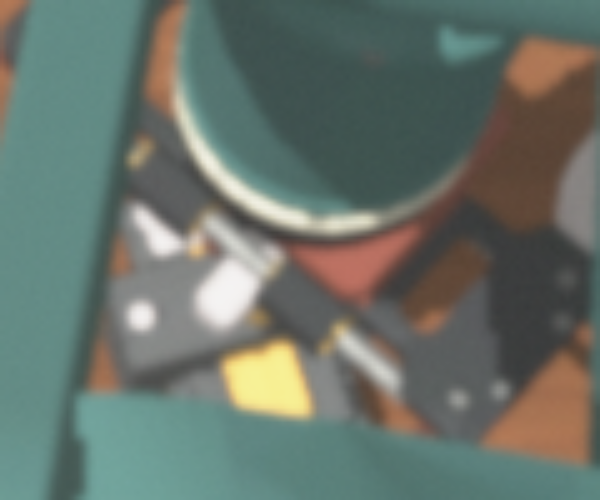

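The top crop shows the gripper over the bar, with one bar end at (225,290). The depth maps show a hub about 22 mm wide just under the bar, at z 0.112–0.119, and the fingertips closed on that. I'll open, rise 9 mm and grip the bar alone.

```bash

python3 -m handwheel '[0,0,0,0,0,0,0.04, 0,0,0,0,0,0,0.04, 0,0,0,0,0,0,0.04, -0.009,0,-0.0012,0,0,0,0.04, 0,0,0,0,0,0,0.03, 0,0,0,0,0,0,0.005, 0,0,0,0,0,0,0.005, 0,0,0,0,0,0,0.005, 0,0,0,0,0,0,0.005,0,0,0,0,0,0,0.005]' 25
python3 -c "
from h import *
delta(.616,-.0228,.122,49.6)"
```

```text
clock: 15.45
ee_pos: [0.6162, -0.0223, 0.1216]
ee_rot: [0.664, 0.244, 0.664, -0.244]
ft_force: [-0.2, -0.0, 1.4]
gripper_width: 0.0162
clock 15.45 pos [ 0.6162 -0.0223  0.1216] tool y yaw 49.59 tilt [-1.e+00 -2.e-04 -2.e-04] j [-0.15  0.48  1.58 -0.    1.08 -1.01]
shift [-0.0004 -0.0005  0.0002] turn about tool x -0.01 F [-0.15 -0.05  1.41] M [-0.007  0.031  0.081] w 0.0162
```

```bash
cat > st.py <<'E'
from rig import observe
import numpy as np
o=observe();j=o["joint_positions"]
print(round(o["clock"],2),"turned",round(49.6-np.rad2deg(j[0]-j[5]),2),"pos",(o["ee_pos"]*1e3).round(1),"F",o["ft_force"].round(1),"M",o["moment"].round(3),"w",round(o["gripper_width"],4))
E
python3 -m handwheel '[0.0004,0,0,5,0,0,0.005, 0.0004,0,0,5,0,0,0.005, 0.0004,0,0,5,0,0,0.005, 0.0004,0,0,5,0,0,0.005]'>/dev/null; python3 st.py
python3 -m handwheel '[0.0004,0,0,5,0,0,0.005, 0.0004,0,0,5,0,0,0.005, 0.0004,0,0,5,0,0,0.005, 0.0004,0,0,5,0,0,0.005]'>/dev/null; python3 st.py
python3 -m handwheel '[0.0004,0,0,5,0,0,0.005]'>/dev/null; python3 st.py
python3 -m handwheel '[0.0004,0,0,5,0,0,0.005]'>/dev/null; python3 st.py
```

```text
15.78 turned 20.25 pos [616.2 -22.3 119.9] F [ 0.3 -0.6  0.5] M [-0.056  0.015  0.115] w 0.016
16.12 turned 40.25 pos [616.3 -22.3 118.3] F [-0.   0.5  0.7] M [-0.012  0.005  0.093] w 0.0158
16.2 turned 45.25 pos [616.3 -22.3 117.8] F [ 0.6 -0.1 -0.7] M [ 0.045 -0.025  0.088] w 0.0156
16.28 turned 50.25 pos [616.3 -22.3 117.5] F [ 1.1  0.7 -0.6] M [-0.048 -0.038  0.086] w 0.0157
```

```bash

python3 -m handwheel '[0.0004,0,0,5,0,0,0.005, 0.0004,0,0,5,0,0,0.005]'>/dev/null; python3 st.py
python3 -m handwheel '[0.0004,0,0,5,0,0,0.005]'>/dev/null; python3 st.py
python3 -m handwheel '[0.0004,0,0,5,0,0,0.005]'>/dev/null; python3 st.py
python3 -m handwheel '[0.0004,0,0,5,0,0,0.005]'>/dev/null; python3 st.py
python3 -m handwheel '[0.0004,0,0,5,0,0,0.005]'>/dev/null; python3 st.py
python3 -m handwheel '[0.0004,0,0,5,0,0,0.005]'>/dev/null; python3 st.py
python3 -m handwheel '[0,0,0,0,0,0,0.04, 0,0,0,0,0,0,0.04, 0,0,0,0,0,0,0.04, 0,0,0,0,0,0,0.04]'>/dev/null;python3 st.py
python3 -m handwheel '[0,0,0,0,0,0,0.04]'>/dev/null;python3 st.py
python3 -m handwheel '[-0.0006,0,0,0,0,0,0.005, 0,0,0,0,0,0,0.005, 0,0,0,0,0,0,0.005, 0,0,0,0,0,0,0.005,0,0,0,0,0,0,0.005,0,0,0,0,0,0,0.005]'>/dev/null; python3 st.py
```

```text
16.45 turned 60.25 pos [616.4 -22.3 116.6] F [ 0.8  0.3 -1.6] M [-0.001 -0.026  0.112] w 0.0158
16.53 turned 65.25 pos [616.4 -22.3 116.2] F [ 0.5  0.4 -1.1] M [-0.041 -0.053  0.172] w 0.0159
16.62 turned 70.25 pos [616.4 -22.3 115.8] F [ 1.  -0.2 -1.7] M [ 0.014 -0.029  0.091] w 0.0158
16.7 turned 75.25 pos [616.4 -22.3 115.4] F [ 0.2  0.1 -1.3] M [-0.017 -0.027  0.12 ] w 0.0156
16.78 turned 80.25 pos [616.4 -22.3 114.9] F [ 0.4  0.3 -1.4] M [-0.067 -0.121  0.067] w 0.0161
16.87 turned 85.25 pos [616.4 -22.3 114.6] F [ 1.2 -0.2 -2. ] M [-0.015 -0.119  0.142] w 0.0159
17.2 turned 84.92 pos [616.2 -22.4 114.8] F [-0.5  0.7 -0.3] M [-0.028  0.109  0.015] w 0.038
17.28 turned 84.96 pos [616.3 -22.4 114.9] F [-0.7 -0.7 -0.6] M [-0.051  0.041 -0.003] w 0.0396
17.78 turned 85.03 pos [616.4 -22.4 115.5] F [ 0.3 -0.3 -0.2] M [-0.1    0.134 -0.088] w 0.0157
```

```bash
sed -i '$d' st.py; cat >> st.py <<'E'
print(round(o["clock"],2),"T",round(49.6-np.rad2deg(j[0]-j[5]),1),"z",round(o["ee_pos"][2]*1e3,1),"F",o["ft_force"].round(1),"Mz",o["moment"][2].round(3),"t6",o["tau"][5].round(3))
E
M(){ python3 st.py; }
python3 -m handwheel '[0.0004,0,0,5,0,0,0.005]' 30 >/dev/null; M
python3 -m handwheel '[0,0,0,0,0,0,0.005]'>/dev/null; M
python3 -m handwheel '[0,0,0,0,0,0,0.005]'>/dev/null; M
python3 -m handwheel '[0.0004,0,0,5,0,0,0.005]'>/dev/null; M
python3 -m handwheel '[0,0,0,0,0,0,0.005]'>/dev/null; M
python3 -m handwheel '[0,0,0,0,0,0,0.005]'>/dev/null; M
python3 -m handwheel '[0.0004,0,0,5,0,0,0.005]'>/dev/null; M
python3 -m handwheel '[0,0,0,0,0,0,0.005]'>/dev/null; M
python3 -m handwheel '[0,0,0,0,0,0,0.005]'>/dev/null; M
```

```text
17.87 T 90.0 z 115.1 F [ 0.7 -0.9 -0.2] Mz 0.118 t6 -2.404
17.95 T 90.2 z 115.1 F [ 0.5 -0.2  1. ] Mz -0.143 t6 0.859
18.03 T 89.9 z 115.1 F [ 0.6 -0.8  0.7] Mz -0.067 t6 0.127
18.12 T 94.9 z 114.7 F [ 0.3 -0.4 -0.2] Mz 0.104 t6 -2.389
18.2 T 95.1 z 114.7 F [ 0.4 -0.5  0.2] Mz -0.131 t6 0.868
18.28 T 94.8 z 114.7 F [ 0.3 -0.8 -1.2] Mz -0.147 t6 0.11
18.37 T 99.8 z 114.3 F [ 1.1 -1.4 -0.3] Mz 0.131 t6 -2.403
18.45 T 100.0 z 114.2 F [ 0.2 -0.3 -0.1] Mz -0.178 t6 0.87
18.53 T 99.8 z 114.3 F [ 2.1 -0.8 -0.3] Mz -0.123 t6 0.103
```

```bash

M(){ python3 st.py; }
python3 -m handwheel '[0.00025,0,0,3,0,0,0.005, 0.00025,0,0,3,0,0,0.005]'>/dev/null; M
python3 -m handwheel '[0.00025,0,0,3,0,0,0.005]'>/dev/null; M
python3 -m handwheel '[0.00025,0,0,3,0,0,0.005]'>/dev/null; M
python3 -m handwheel '[0.00025,0,0,3,0,0,0.005]'>/dev/null; M
python3 -m handwheel '[0.00025,0,0,3,0,0,0.005]'>/dev/null; M
python3 -m handwheel '[0.00025,0,0,3,0,0,0.005]'>/dev/null; M
python3 -m handwheel '[0.00025,0,0,3,0,0,0.005]'>/dev/null; M
python3 -m handwheel '[0.00025,0,0,3,0,0,0.005]'>/dev/null; M
```

```text
18.7 T 105.9 z 113.8 F [ 0.4 -0.8 -0.2] Mz 0.098 t6 -0.834
18.78 T 108.9 z 113.5 F [ 0.8 -1.6 -0.7] Mz 0.117 t6 -0.732
18.87 T 111.9 z 113.3 F [ 0.6 -1.8  0.3] Mz 0.076 t6 -0.723
18.95 T 114.9 z 113.0 F [ 0.8 -0.2 -0.4] Mz 0.117 t6 -0.723
19.03 T 117.9 z 112.8 F [ 1.3 -0.1 -0.1] Mz 0.106 t6 -0.723
19.12 T 120.9 z 112.5 F [ 0.8 -1.1  0.2] Mz 0.068 t6 -0.723
19.2 T 123.9 z 112.3 F [ 1.3 -2.   0.4] Mz 0.068 t6 -0.723
19.28 T 126.9 z 112.0 F [ 1.2 -0.9  0.1] Mz 0.093 t6 -0.723
```

```bash

M(){ python3 st.py; }
python3 -m handwheel '[0.00025,0,0,3,0,0,0.005]'>/dev/null; M
python3 -m handwheel '[0.00025,0,0,3,0,0,0.005]'>/dev/null; M
python3 -m handwheel '[0.00025,0,0,3,0,0,0.005]'>/dev/null; M
python3 -m handwheel '[0.00025,0,0,3,0,0,0.005]'>/dev/null; M
python3 -m handwheel '[0.00025,0,0,3,0,0,0.005]'>/dev/null; M
python3 -m handwheel '[0.00025,0,0,3,0,0,0.005]'>/dev/null; M
```

```text
19.37 T 129.9 z 111.8 F [ 1.4 -1.4 -0.5] Mz 0.108 t6 -0.723
19.45 T 132.9 z 111.6 F [ 0.7 -0.6 -0.2] Mz 0.156 t6 -0.723
19.53 T 135.9 z 111.3 F [ 0.3 -1.1 -0.9] Mz 0.089 t6 -0.723
19.62 T 138.9 z 111.1 F [ 1.  -1.3  0.4] Mz 0.098 t6 -0.723
19.7 T 141.9 z 110.8 F [ 0.7 -1.5 -0.4] Mz 0.136 t6 -0.723
19.78 T 144.9 z 110.5 F [ 1.7 -1.2 -1.1] Mz 0.154 t6 -0.723
```

```bash

M(){ python3 st.py; }
python3 -m handwheel '[0.00025,0,0,3,0,0,0.005]'>/dev/null; M
python3 -m handwheel '[0.00025,0,0,3,0,0,0.005]'>/dev/null; M
python3 -m handwheel '[0.00025,0,0,3,0,0,0.005]'>/dev/null; M
python3 -m handwheel '[0.00025,0,0,3,0,0,0.005]'>/dev/null; M
python3 -m handwheel '[0.00025,0,0,3,0,0,0.005]'>/dev/null; M
python3 -m handwheel '[0.00025,0,0,3,0,0,0.005]'>/dev/null; M
```

```text
19.87 T 147.9 z 110.3 F [ 0.1 -1.   0.1] Mz 0.099 t6 -0.723
19.95 T 150.9 z 110.0 F [ 1.7 -0.6 -1.1] Mz 0.078 t6 -0.723
20.03 T 153.9 z 109.8 F [ 0.8 -1.4 -0.4] Mz 0.12 t6 -0.723
20.12 T 156.9 z 109.5 F [ 1.  -1.  -0.1] Mz 0.108 t6 -0.723
20.2 T 159.9 z 109.3 F [ 0.7 -1.8 -0.3] Mz 0.18 t6 -0.715
20.28 T 162.9 z 109.0 F [ 1.  -0.5  0.1] Mz 0.153 t6 -0.708
```

The wrist torque left its flat -0.723 at about 157° turned. It rises 0.0075 N m per 3°, and the foot on the spring should give 0.0072, so this is contact. I'll regrasp now at the 1.5 rad limit, then turn about 24° more for 15 N.

```bash
M(){ python3 st.py; }
python3 -m handwheel '[0,0,0,0,0,0,0.005, 0,0,0,0,0,0,0.04, 0,0,0,0,0,0,0.04, 0,0,0,0,0,0,0.04, 0,0,0,0,0,0,0.04, 0,0,0,0,0,0,0.005, 0,0,0,0,0,0,0.005, 0,0,0,0,0,0,0.005, 0,0,0,0,0,0,0.005, 0,0,0,0,0,0,0.005, 0,0,0,0,0,0,0.005]'>/dev/null; M
python3 -m handwheel '[0.00025,0,0,3,0,0,0.005, 0.00025,0,0,3,0,0,0.005]'>/dev/null; M
python3 -m handwheel '[0.00025,0,0,3,0,0,0.005]'; M
python3 -m handwheel '[0.00025,0,0,3,0,0,0.005]'>/dev/null; M
python3 -m handwheel '[0.00025,0,0,3,0,0,0.005]'>/dev/null; M
```

```text
21.2 T 163.0 z 109.0 F [-0.4 -0.3 -0.3] Mz -0.062 t6 -0.08
21.37 T 169.1 z 108.5 F [0.3 0.2 1.3] Mz 0.068 t6 -0.807
clock: 21.45
ee_pos: [0.6162, -0.0224, 0.1083]
ee_rot: [0.198, -0.679, 0.198, 0.679]
ft_force: [0.3, -0.1, 0.9]
gripper_width: 0.0159
21.45 T 172.1 z 108.3 F [ 0.3 -0.1  0.9] Mz 0.114 t6 -0.699
21.53 T 175.1 z 108.0 F [-0.2 -0.1  0.9] Mz 0.14 t6 -0.684
21.62 T 178.1 z 107.8 F [-0.8  0.1  1.1] Mz 0.126 t6 -0.677
```

```bash
M(){ python3 st.py; }
python3 -m handwheel '[0.00025,0,0,3,0,0,0.005]'>/dev/null; M
python3 -m handwheel '[0.00025,0,0,3,0,0,0.005]'>/dev/null; M
python3 -m handwheel '[0.00025,0,0,3,0,0,0.005]'>/dev/null; M
python3 -m handwheel '[0,0,0,0,0,0,0.005, 0,0,0,0,0,0,0.005]'>/dev/null; M
```

```text
21.7 T 181.1 z 107.5 F [-0.4  0.5  0.9] Mz 0.196 t6 -0.67
21.78 T 184.1 z 107.3 F [-0.8 -1.1  0.5] Mz 0.173 t6 -0.664
21.87 T 187.1 z 107.1 F [-0.6  0.5  1. ] Mz 0.184 t6 -0.656
22.03 T 186.9 z 107.0 F [ 0.1 -0.5  0.3] Mz -0.156 t6 0.099
```

```bash

python3 -m handwheel '[0,0,0,0,0,0,0.05, 0,0,0,0,0,0,0.05, 0,0,0,0,0,0,0.05, 0,0,0,0,0,0,0.05, 0,0,0,0,0,0,0.05, -0.03,0,0,0,0,0,0.05, -0.04,0,0,0,0,0,0.05, -0.04,0,0,0,0,0,0.05, -0.04,0,0,0,0,0,0.05]'|tail -2; python3 -c "
from h import *
delta(.40,.25,.26,139.6)"
```

```text
ft_force: [0.7, -0.1, -0.6]
gripper_width: 0.0504
clock 22.78 pos [ 0.6157 -0.0222  0.2584] tool y yaw -137.4 tilt [-1.e+00  8.e-04  8.e-04] j [-0.15  0.35  1.43 -0.    1.36  2.25]
shift [-0.0014 -0.0255  0.3464] turn about tool x 83.0 F [ 0.71 -0.13 -0.64] M [ 0.068  0.106 -0.045] w 0.0504
```

```bash

python3 -m handwheel '[0,-0.002,0.035,0,0,0,0.05, 0,-0.002,0.035,0,0,0,0.05, 0,-0.002,0.035,0,0,0,0.05, 0,-0.002,0.035,0,0,0,0.05, 0,-0.002,0.035,0,0,0,0.05, 0,-0.002,0.035,0,0,0,0.05, 0,-0.002,0.035,0,0,0,0.05, 0,-0.002,0.035,0,0,0,0.05, 0,-0.002,0.03,0,0,0,0.05, 0,0,0,0,0,0,0.05, 0,0,0,0,0,0,0.05, 0,0,0,0,0,0,0.05]'|tail -5; python3 -c "
from h import *
handle('9')
for n in ('top9','side9'):
    d=pickle.load(open(n+'.pkl','rb'));W=world(d)
    near=(np.hypot(W[...,0]-.616,W[...,1]+.0228)<.04)&(d['z_map']>0)&(W[...,2]>.107)&(W[...,2]<.15)
    P=W[near]; P=P[P[:,2]>np.percentile(P[:,2],30)];print(n,rect(P),'top z',np.median(P[:,2]).round(4))
    a=cv2.imread(f'pics/{n}.png').astype(int);b=cv2.imread(f'pics/{n[:-1]}0.png').astype(int)
cv2.imwrite('pics/f.png',np.hstack([cv2.imread('pics/top9.png')[160:330,230:480],cv2.imread('pics/side9.png')[210:380,250:500]]))
"
```

```text
clock: 23.78
ee_pos: [0.4203, 0.2179, 0.2572]
ee_rot: [-0.284, 0.648, -0.284, -0.647]
ft_force: [-0.5, 0.5, 0.4]
gripper_width: 0.0501
top rear [-0.1567 -0.156  -0.1546] shoulder: grip max [-0.055 -0.033] tang min [-0.1185 -0.0669]
side rear [-0.1595 -0.1594 -0.1589] shoulder: grip max [-0.0591 -0.0584] tang min [-0.1271 -0.1248]
top9 (array([616.4, -21.4]), array([58.1, 15.9]), -46.8) top z 0.1262
side9 (array([614.7, -24.1]), array([60.1, 17.5]), -46.1) top z 0.1242
```

View pics/f.png

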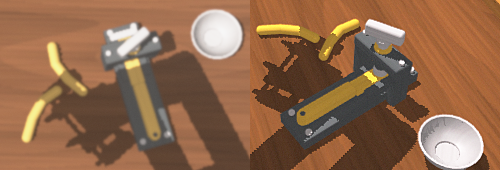

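The final crops show the handle straight and home, the knob lowered, and both spouts and the bowl in their places. The bar yaw of -46.5° matches 186° of turn, and the bar has sunk about 15 mm.

```bash
python3 -c "
from rig import sign_off
print(sign_off())"
```

```text
the job is handed in; nothing more can be done
None
```

I pushed the handle home against the stop, clamped it with about 14–15 N, and handed the job in at about 24 s of the 72 s. `sign_off()` reports no verdict, so the result rests on my own checks.

- **Handle:** I gripped it at 8 N and slid it along until the force rose. I then pushed from behind with closed fingers up to about 14 N. It did not move, and the contact point was within 1 mm of where the drawing puts the home position. Both cameras show about 20 mm of travel.
- **Screw:** I turned the knob about 187° clockwise in three grasps, following it down. The wrist torque showed the foot touching the handle at about 157°. The force works out at 14 N from the torque rise and 15 N from the turn angle. The bar's yaw of about -46.5° and its drop of about 15 mm both agree with that turn.
- **At the end:** The gripper was open and well clear. The spouts and bowl look unmoved in the last picture, but I did not measure them.

**What went wrong or disagreed:**
- **Knob grasp:** my first grasp closed on the 22 mm hub under the bar, so I opened, rose 9 mm and gripped the bar itself.
- **Refused call:** one move call was refused for a miscounted row. The two short moves after it ran in free air.
- **Camera offset:** the two cameras differ by about 3 mm on the absolute position of the handle's rear end. I relied on the felt stop for "home".

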